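Load a brass blank into the embossing die and slide the die onto the press bed

TASK

Take the square brass blank from its sloping rest and lower it gently, not dropped, into the square cavity of the blue die until it lies flat on the cavity floor, and let go of it. Then slide the loaded die along the bench, without lifting it off, onto the yellow press bed so that it sits squared up against both steel stop rails, red handle towards the robot, and let go with the blank still seated. Leave the round blank in its rest and do not disturb the jar, the tin or the carton.

Things in the scene. Friction and masses are not known exactly. Their poses are not given: they have to be found in the camera images.
- square_blank: Square brass plate 56 x 56 x 10 mm, 0.25 kg, on the left or right rest of the green rack. Origin: centre of its underside; z: its normal, x and y along its sides. On the rack it slopes 28 degrees, low edge and upper face away from the robot, y level. Its side edges (+y, -y) overhang the rest by 9 mm, so fingers can pass down beside it.
- round_blank: Round brass disc, 56 mm diameter, 10 mm thick, on the other rest of the rack; origin and axes as for the square blank. Not to be used.
- rack: Green fixed rack, base 90 x 200 x 10 mm, origin under its centre. Two rests at rack y = +70 and -70 mm: ramps 38 mm wide, 62 mm long, 8 mm thick on 24 mm posts, falling to rack +x (away from the robot) at 28 degrees, middle of the upper face 70 mm above the bench, with a ledge 6 mm high and 38 mm wide at the low end.
- die: Loose die, 0.7 kg: steel plate 110 x 110 x 6 mm, origin under its centre, with blue corner blocks (tops at 18 mm) that form a 59 x 59 mm square cavity, sides along die x and y. The blank sinks 6 mm and stands out 4 mm. In the middle of each side a finger slot 34 mm wide runs from cavity to edge, its floor at 6 mm. A 6 mm thick, 40 mm wide tongue to x = -119 mm carries the handle.
- cavity_floor (a point): Centre of the die's cavity floor (a 50 x 50 mm dark pad), 12 mm above the die's underside; axes as the die's.
- die_handle (a point): Grip point in the red upright handle of the die, at die x = -96 mm, 30 mm above the underside. The handle is a tab 14 mm thick along die y, 36 mm long along die x, its top 42 mm and its foot 6 mm above the bench.
- press_bed: Fixed place on the bench: flat yellow 110 x 110 mm square (no step), origin at its centre at bench height. Two steel stop rails, 14 mm high, 12 wide, 100 long, have inner faces at bed x = +55 mm (far) and y = -55 mm (outer). A die against both has its origin and axes on the bed's.
- press_column (a point): Foot of the 44 mm thick press column, at bed (30, -190) mm on top of a green foot 140 x 120 x 30 mm (along bed x, y, z). The press head, 200 to 260 mm above the bench, is swung aside, from 30 mm short of the column to bed y = -320 mm. Obstacle.
- jar: Amber jar with black cap, 60 mm diameter, 85 mm high, on the bench beyond the work; origin at the centre of its underside. Bystander.
- tin: Bare metal tin, 68 mm diameter, 80 mm high; origin at the centre of its underside. Bystander.
- carton: Cardboard carton with a paper band, 90 x 120 x 65 mm; origin at the centre of its underside. Bystander.
There are look-alikes about, which are no part of the job. Several things look just like the die: the one meant starts farthest to the robot's right. What is shaped like the square_blank but turquoise is not meant.

How it is judged (in metres and radians):
On the way:
1. the square blank lies seated in the die's cavity, let go, while the die is still more than 80 mm from its place on the press bed (z of square_blank in the frame of cavity_floor between -0.0015 and 0.0025 m and horizontal distance between square_blank and cavity_floor below 0.004 m and angle between the z axis of square_blank and the z axis of die, either way round below 0.06 rad and contact force between the fingers and square_blank below 0.1 N and horizontal distance between die and press_bed above 0.08 m), for 0.2 s.
At the end, for the whole second after the job is handed in: Square blank flat in the die cavity (height -1.5 to +2.5 mm from its floor, 4 mm of its centre, level with the die to 0.06 rad); die flat on the bench within 4 mm of its place against each rail and square to 0.06 rad, handle towards the robot; all at rest (z of square_blank in the frame of cavity_floor between -0.0015 and 0.0025 m and horizontal distance between square_blank and cavity_floor below 0.004 m and angle between the z axis of square_blank and the z axis of die, either way round below 0.06 rad and x of die in the frame of press_bed between -0.004 and 0.004 m and y of die in the frame of press_bed between -0.004 and 0.004 m and x of die_handle in the frame of press_bed between -0.12 and -0.07 m and angle between the x axis of die and the x axis of press_bed, either way round below 0.06 rad and angle between die's own z axis and vertical below 0.04 rad and height (world z) of die below 0.003 m and linear speed of each of die, square_blank below 0.02 m/s); the robot touches nothing.
It fails at once if the die is lifted off the bench (more than 12 mm) (height (world z) of die above 0.012 m).
It fails at once if the square blank is dropped or thrown (moves faster than 0.45 m/s while no finger holds it) (linear speed of square_blank above 0.45 m/s and contact force between the fingers and square_blank below 0.02 N).
It fails at once if the round blank is moved from its rest (more than 20 mm) (distance of round_blank from where it was at the start of the episode above 0.02 m).
It fails at once if the jar, the tin or the carton is moved more than 20 mm or tipped (distance of any of jar, tin, carton from where it was at the start of the episode above 0.02 m or angle between any of jar, tin, carton's own z axis and vertical above 0.25 rad).
It also fails if it takes over 61 s, if anything falls off the work surface, if the arm or the gripper's body presses on something with over 40 N, if the wrist force passes 120 N, or if a joint passes its speed limit or range.

ROBOT

A 6-joint arm with a two-finger parallel gripper is mounted at the origin on the work surface. World frame = base frame: x ahead of the robot, y to its left, z up, the work surface at z = 0. Lengths are in mm, angles in rad, forces in N, time in s.
With the tool pointing down it reaches from about 400 to 925 mm from the base axis. Payload 12.5 kg.
Tool frame: the origin (TCP) lies midway between the tips of the shut fingers; the grasp point (between the pads) lies 19 mm behind it; z points along the fingers, y is the line along which they close (so a half turn about z gives the same grasp; the last joint's range is limited). The gripper opens to 95 mm and grips with 3 to 60 N. Pads are 20 mm wide; open, the fingers measure 119 mm over their backs; the gripper's body (75 mm by 180 mm) begins 59 mm behind the grasp point.
Start: joints at [1.081, 0.491, 1.559, -0, 1.092, -0.106], TCP at [234.014, 579.555, 214.661] pointing down, gripper open.
Joint ranges: [-3.1, 3.1], [-0.84, 2.19], [0.05, 2.79], [-1.13, 4.28], [0.06, 2.93], [-2.69, 2.69]. Speed limits (rad/s): [2.22, 2.22, 2.79, 3.14, 3.14, 3.14].

INTERFACE

Orientations are given as [roll, pitch, yaw] about the fixed x, y, z axes, in that order (R = Rz(yaw) Ry(pitch) Rx(roll)).
In Python, from cell import env gives the robot as it stands.
- The arm moves only by the tool carry_out, never from a script. Its argument "series" is a list of rows, each a list of 4 numbers: the shift along the world's x, y, z normalised to -1 to 1, where 1 is 5 cm, then the turn about the world's z normalised to -1 to 1, where 1 is 6 degrees. In form: [[x, y, z, turn], ...]. A call has exactly 5 rows; each row shifts and turns the commanded pose from where the row before left it; what a row does not reach is not made up. A row lasts 1/10 s, in which the tool goes at most 50 mm and 8.59 degrees, less where a joint would pass 70% of its speed; a pose out of reach is approached as far as the arm can. A call with a number of a shift or a turn outside -1 to 1 is refused whole. A call with a gripper value outside its range is refused whole. "fingers" is the closure, from -1 (fully open) to 1 (shut), set as the call begins (left out, the last holds). The fingers move at their own pace and stop on an object; the grip force is fixed at half the most. Time passes only in rows, so rows that do not move let the fingers close, or fill a call up. It gives the time, the measured TCP pose, the force, the opening and the grip force at its end, in the units of the state.
- env.state(): the state, without advancing time (a new reading comes with each control period).
- env.read_camera(name): name is "side" or "top"; returns the picture (400x640x3 uint8, red, green, blue); there is no depth.
- env.calibration(name): a dict with "K" (3x3 intrinsics, pixels), "pose" (4x4, takes a point from camera to world coordinates). Camera axes: x right, y down, z forward; pixel columns grow to the right and rows downward; lengths in mm; the calibration is good to about 2 mm. A picture is of the moment at which its call begins. calibration takes no time and is no camera call.
- env.job_done(): hands the job in; it is judged then, once.
Trained networks look in the newest picture that a camera, given by its name, has taken for a name from the list of things; names that differ only in an ending like _2 or _b are one class to them, and where a whole thing is asked for, a point or a joint stands for the part that bears it (a point fixed in the world has none). Each returns a list of dicts, best first, with "conf" (0 to 1); they miss things now and then, are a little off and sometimes report something else, mostly with a low value. They report only what shows in the picture. A call takes as long as a camera call. They do not tell look-alikes from the thing itself.
- env.look_for(camera, label): "position" ([row, column] as shares, 0 to 1, of the picture: columns of its width, rows of its height, amid what is visible of it).
The state is a dict: "t": time; "joints": joint angles; "qvel": joint speeds; "tau": joint torques, N m; "eef_pos": TCP position; "tcp_rot": TCP orientation; "ft_force": force on the tool from outside, world axes, zero at the start; "moment": the same for the moment, N m; "opening": opening from 0.0 (shut) to 1.0 (fully open); "grip_force": force on a finger pad.
Only numpy, scipy, OpenCV 4.12 (cv2) and the standard library are available. Lean on these libraries where they do the work, as an engineer would, in place of code of your own. Each camera call takes 0.05 s, during which the arm holds its last target. There are 200 camera calls.

## Working session

There is one attempt and no reset: what is moved stays moved. The work goes in short steps, Python scripts to look and compute and a tool call to move; the robot and the scene stay as the last step left them, time stands still between calls to the robot, and variables do not carry over. Pictures are saved under pics/ and viewed, at most 10 in all, crops included, and the job is handed in when it is done.

Besides the shell and the picture viewer there is one more tool, called after "Emit:" as name(argument=value, ...), one argument or row to a line, values as JSON. carry_out: Moves the arm, as the interface text tells. Its arguments: {"type":"object","properties":{"series":{"type":"array","items":{"type":"array","items":{"type":"number","minimum":-1,"maximum":1}}},"fingers":{"type":"number"}},"required":["series"]}

```bash
mkdir -p pics; ls; python3 - <<'E'
from cell import env
import cv2, numpy as np
np.set_printoptions(precision=3,suppress=True)
for c in("top","side"):
    im=env.read_camera(c); cv2.imwrite(f"pics/{c}0.png",im[:,:,::-1])
    k=env.calibration(c); print(c,k["K"],k["pose"])
    for l in ["square_blank","round_blank","rack","die","die_handle","press_bed","jar","tin","carton"]:
        print(l,[(round(d["conf"],2),round(d["position"][1]*640,1),round(d["position"][0]*400,1)) for d in env.look_for(c,l)])
s=env.state(); print(s["t"],s["eef_pos"],s["tcp_rot"],s["opening"])
E
```

```text
pics
top [[389.594   0.    321.596]
 [  0.    389.594 197.316]
 [  0.      0.      1.   ]] [[   0.002   -0.997    0.082  434.034]
 [  -1.      -0.003   -0.003  -13.654]
 [   0.003   -0.082   -0.997 1228.595]
 [   0.       0.       0.       1.   ]]
square_blank [(0.66, 206.4, 217.4), (0.57, 174.4, 218.9)]
round_blank [(0.74, 256.0, 204.3)]
rack [(0.64, 321.3, 186.4), (0.55, 235.1, 213.0)]
die [(0.81, 320.7, 186.7), (0.77, 253.6, 275.9), (0.59, 156.3, 165.4)]
die_handle [(0.9, 319.8, 181.0), (0.78, 152.9, 167.5), (0.6, 253.2, 277.8), (0.28, 472.3, 180.9)]
press_bed [(0.95, 467.6, 182.0)]
jar [(0.91, 348.6, 128.0)]
tin [(0.58, 306.8, 123.8)]
carton [(0.77, 232.8, 129.7), (0.4, 304.3, 126.4)]
side [[374.128   0.    319.413]
 [  0.    374.128 198.51 ]
 [  0.      0.      1.   ]] [[    0.995    -0.065     0.081   441.003]
 [   -0.103    -0.55      0.829 -1103.437]
 [   -0.01     -0.832    -0.554   801.281]
 [    0.        0.        0.        1.   ]]
square_blank []
round_blank [(0.47, 328.9, 215.2), (0.44, 307.1, 172.3)]
rack [(0.64, 298.9, 177.7)]
die [(0.86, 327.0, 148.6), (0.73, 325.4, 211.2), (0.59, 345.7, 288.6), (0.56, 247.9, 185.8)]
die_handle [(0.97, 248.6, 189.3), (0.9, 329.0, 148.0), (0.75, 327.5, 213.0)]
press_bed [(0.91, 347.0, 287.3)]
jar [(0.96, 381.8, 211.7)]
tin [(0.64, 371.1, 191.2)]
carton [(0.69, 358.6, 170.7)]
1.0 [234.008 579.546 214.67 ] [3.142 0.    2.758] 0.996742382655739
```

View pictures.

View pics/top0.png

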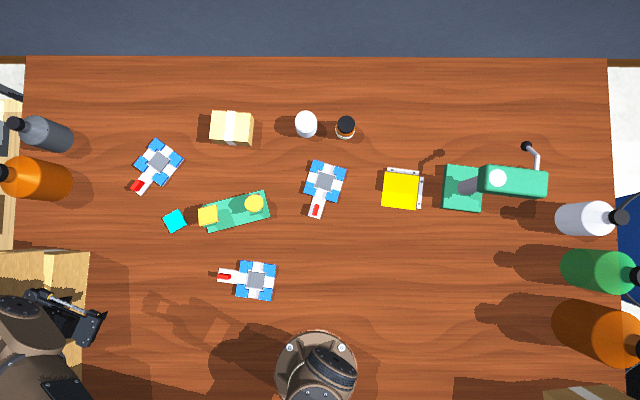

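View pics/side0.png

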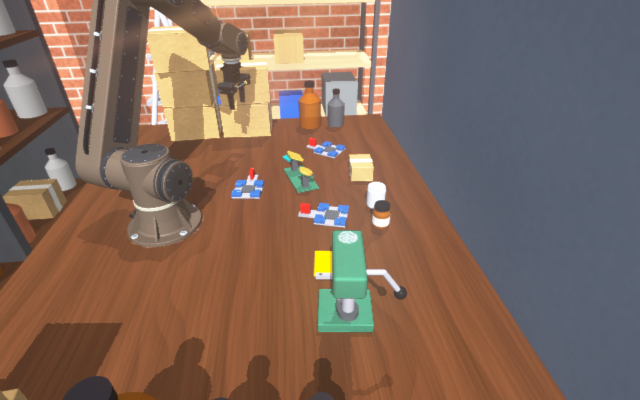

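```bash
cat > h.py <<'E'
import numpy as np, cv2
from cell import env
np.set_printoptions(precision=2,suppress=True)
C={c:env.calibration(c) for c in("top","side")}
def ray(c,uv):
    K,P=np.array(C[c]["K"]),np.array(C[c]["pose"]); d=P[:3,:3]@np.linalg.inv(K)@[uv[0],uv[1],1]
    return P[:3,3],d/np.linalg.norm(d)
def onz(c,uv,z):
    o,d=ray(c,uv); return o+d*(z-o[2])/d[2]
def tri(a,b):
    (o1,d1),(o2,d2)=ray("top",a),ray("side",b)
    s=np.linalg.lstsq(np.c_[d1,-d2],o2-o1,rcond=None)[0]
    p,q=o1+s[0]*d1,o2+s[1]*d2; return (p+q)/2,np.linalg.norm(p-q)
def proj(c,X):
    K,P=np.array(C[c]["K"]),np.array(C[c]["pose"]); x=K@(P[:3,:3].T@(np.asarray(X)-P[:3,3])); return x[:2]/x[2]
E
python3 - <<'E'
from h import *
t=cv2.imread("pics/top0.png"); s=cv2.imread("pics/side0.png")
a=cv2.resize(t[150:235,160:360],None,fx=4,fy=4,interpolation=cv2.INTER_CUBIC)
b=cv2.resize(s[135:235,230:430][:60],None,fx=4,fy=4,interpolation=cv2.INTER_CUBIC)
cv2.imwrite("pics/crop0.png",np.vstack([a,b]))
print("dieC",tri((325,183),(331,215)))
for n,a in dict(A=(325,183),B=(257,281),C=(158,162)).items(): print(n,onz("top",a,12))
print("handle",onz("top",(317,211),42), "sq",onz("top",(207.5,215.5),75),"rd",onz("top",(254,203.5),75))
for n,a in dict(bed=(402,189),jar=(345,126),tin=(306,124),carton=(232,128)).items(): print(n,onz("top",a,0 if n=="bed" else 75))
def blobs(im,m,name):
    n,l,st,c=cv2.connectedComponentsWithStats(m.astype(np.uint8))
    for i in range(1,n):
        if st[i,4]>12: print(name,st[i],c[i])
for nm,im in(("top",t),("side",s)):
    h=cv2.cvtColor(im,cv2.COLOR_BGR2HSV).astype(int); H,S,V=h[...,0],h[...,1],h[...,2]
    blobs(im,(H>20)&(H<31)&(S>120)&(V>120),nm+" yellow")
    blobs(im,((H<4)|(H>176))&(S>200)&(V>130),nm+" red")
    blobs(im,(H>98)&(H<115)&(S>120)&(V>100),nm+" blue")
E
```

```text
dieC (array([583.57, -28.17,   7.53]), np.float64(6.790582953654625))
A [579.62 -27.96  12.  ]
B [275.55 180.81  12.  ]
C [644.82 498.66  12.  ]
handle [490.09  -3.36  42.  ] sq [474.42 320.07  75.  ] rd [510.32 183.24  75.  ]
bed [ 562.56 -272.38    0.  ]
jar [745.34 -87.29  75.  ]
tin [751.11  30.41  75.  ]
carton [738.11 253.28  75.  ]
top yellow [ 381  171   38   39 1227] [399.76 190.35]
top yellow [245 195  18  17 250] [253.5  202.94]
top yellow [198 205  20  21 330] [207.47 214.84]
top red [131 180  13  11  60] [138.1 185.7]
top red [313 204   6  11  31] [315.81 209.35]
top red [217 274  14   5  42] [223.67 275.86]
top blue [148 138  17  13 133] [156.09 144.65]
top blue [169 151  14  16 127] [174.85 159.02]
top blue [134 156  15  16 132] [141.17 163.68]
top blue [310 159  14  14 115] [316.26 165.73]
top blue [333 166  13  15 119] [339.29 172.72]
top blue [152 172  17  14 132] [159.83 177.92]
top blue [303 181  13  15 123] [309.14 188.49]
top blue [325 189  15  14 124] [332.2  195.61]
top blue [ 617  195   23   71 1033] [630.75 231.76]
top blue [616 196  13  12  60] [620.17 200.
[... 454 characters left out ...]
  9   7  49] [304.92 208.27]
side blue [280  95  21  23 402] [289.17 106.19]
side blue [218  96   2   9  14] [218.57  99.64]
side blue [322 142  10   5  33] [326.21 143.67]
side blue [337 145   8   6  32] [340.09 147.12]
side blue [314 147   9   6  32] [318.38 149.69]
side blue [328 151   9   6  37] [332.11 153.03]
side blue [235 180  11   7  55] [240.18 182.75]
side blue [254 180   9   7  51] [258.41 183.02]
side blue [231 190  11   7  57] [235.86 193.25]
side blue [250 190  11   7  64] [254.84 193.09]
side blue [318 203  11   8  66] [322.7  206.55]
side blue [338 205  11   9  68] [343.1  208.59]
side blue [314 215  11   8  74] [318.93 218.77]
side blue [335 217  11   9  77] [340.01 220.84]
```

View pics/crop0.png

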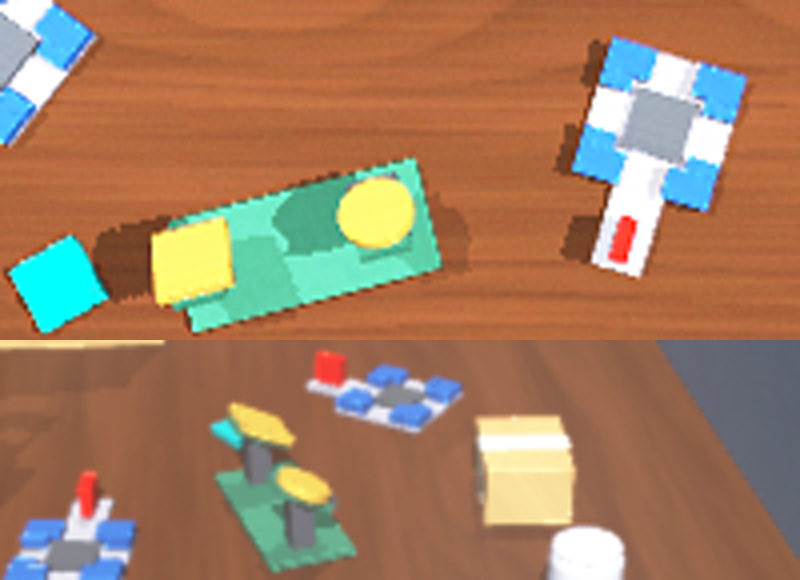

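```bash
python3 - <<'E'
from h import *
T=np.array([[316.26,165.73],[339.29,172.72],[309.14,188.49],[332.2,195.61]])+0. # far-left, far-right, near-left, near-right
S=np.array([[322.7,206.55],[343.1,208.59],[318.93,218.77],[340.01,220.84]])
# side: right = +x ; up = +y(left)
m=[tri(t,S[i]) for t,i in zip(T,(1,3,0,2))]
for q in m: print("blk tri",q)
P=np.array([onz("top",t,17)[:2] for t in T]); print(P,"centre",P.mean(0))
Q=np.array([onz("side",S[i],15)[:2] for i in (1,3,0,2)]); print(Q,"centre side",Q.mean(0))
for R in(P,Q):
    v=(R[0]+R[1]-R[2]-R[3]); w=(R[0]+R[2]-R[1]-R[3]); print("yaw",np.degrees(np.arctan2(v[1],v[0])),np.degrees(np.arctan2(w[1],w[0]))-90)
print("red",tri((315.81,209.35),(304.92,208.27)),onz("top",(315.81,209.35),40))
print("sq",tri((207.47,214.84),(294.84,155.87)),"rd",tri((253.5,202.94),(305.44,170.9)))
t=cv2.imread("pics/top0.png"); h=cv2.cvtColor(t,cv2.COLOR_BGR2HSV).astype(int);H,S_,V=h[...,0],h[...,1],h[...,2]
def quad(mask,win,z,name):
    mm=np.zeros(mask.shape,np.uint8);x,y,w,hh=win;mm[y:y+hh,x:x+w]=mask[y:y+hh,x:x+w]
    big=cv2.resize(mm*255,None,fx=8,fy=8,interpolation=cv2.INTER_LINEAR);c=max(cv2.findContours((big>127).astype(np.uint8),0,1)[0],key=cv2.contourArea)
    c=c[:,0]; pts=np.array([onz("top",((p[0]+.5)/8-.5,(p[1]+.5)/8-.5),z)[:2] for p in c]).astype(np.float32)
    r=cv2.minAreaRect(pts);print(name,r)
Y=((H>20)&(H<31)&(S_>120)&(V>120))
quad(Y,(375,165,60,60),0,"bed");quad(Y,(195,200,30,30),78,"sq (proj)")
quad((H>60)&(H<90)&(S_>60),(190,180,90,60),10,"rack")
E
```

```text
blk tri (array([634.7 ,  -0.33,  12.42]), np.float64(0.7964661600291716))
blk tri (array([612.49, -72.9 ,  12.87]), np.float64(0.560806324953666))
blk tri (array([562.35,  21.79,  12.14]), np.float64(0.45426899211734845))
blk tri (array([540.55, -50.63,  11.55]), np.float64(1.2148464293797012))
[[633.55  -0.35]
 [611.6  -72.68]
 [561.61  21.65]
 [539.46 -50.44]] centre [586.56 -25.46]
[[634.48  -3.86]
 [612.31 -75.64]
 [562.14  17.74]
 [540.72 -55.18]] centre side [587.41 -29.24]
yaw -17.07249510187086 -16.980248570110746
yaw -16.29141013915862 -16.765557267616956
red (array([495.88,   0.48,  24.81]), np.float64(0.2508711242639302)) [495.22   0.3   40.  ]
sq (array([476.87, 320.49,  74.05]), np.float64(0.9287792919802311)) rd (array([512.27, 184.8 ,  74.73]), np.float64(0.5289467239339329))
bed ((558.640380859375, -265.37371826171875), (114.22998809814453, 114.1386947631836), 82.96334075927734)
sq (proj) ((476.2996826171875, 319.47369384765625), (56.72733688354492, 59.791500091552734), 9.485504150390625)
rack ((490.7651062011719, 256.002197265625), (92.68663024902344, 212.23915100097656), 14.696550369262695)
```

Emit:
carry_out(
  series=[
    [0.35,-0.77,0,0.05],
    [0.35,-0.77,0,0.05],
    [0.35,-0.77,0,0.05],
    [0.35,-0.77,0,0.05],
    [0.35,-0.77,0,0.05],
  ],
  fingers=-1,
)

```text
t: 1.5
eef_pos: [321.9, 385.6, 214.8]
tcp_rot: [3.141, 0.0, 2.785]
ft_force: [0.9, 0.3, -0.5]
opening: 1.0
grip_force: 0.0
```

Emit:
carry_out(
  series=[
    [0.35,-0.77,0,0.05],
    [0.35,-0.77,0,0.05],
    [0.35,-0.77,0,0.05],
    [0.35,-0.77,0,0.05],
    [0.35,-0.77,0,0.05],
  ],
)

```text
t: 2.0
eef_pos: [409.5, 193.0, 214.9]
tcp_rot: [3.141, 0.0, 2.811]
ft_force: [-0.1, 0.2, -0.3]
opening: 0.998
grip_force: 0.0
```

Emit:
carry_out(
  series=[
    [0.35,-0.77,-0.4,0.05],
    [0.35,-0.77,-0.4,0.05],
    [0.35,-0.77,-0.4,0.05],
    [0.35,-0.77,-0.4,0.05],
    [0.35,-0.77,-0.4,0.05],
  ],
)

```text
t: 2.5
eef_pos: [497.1, 0.3, 114.0]
tcp_rot: [3.141, 0.001, 2.836]
ft_force: [0.5, 0.9, 0.0]
opening: 0.999
grip_force: 0.0
```

Emit:
carry_out(
  series=[
    [-0.03,0,-0.5,0.08],
    [0,0,-0.5,0],
    [0,0,-0.5,0],
    [0,0,-0.4,0],
    [0,0,-0.14,0],
  ],
)

```text
t: 3.0
eef_pos: [494.5, 2.0, 11.1]
tcp_rot: [-3.141, -0.002, 2.845]
ft_force: [0.2, -0.5, 1.0]
opening: 1.003
grip_force: 0.0
```

Emit:
carry_out(
  series=[
    [0,0,0,0],
    [0,0,0,0],
    [0,0,0,0],
    [0,0,0,0],
    [0,0,0,0],
  ],
  fingers=1,
)

```text
t: 3.5
eef_pos: [495.2, 2.0, 13.2]
tcp_rot: [3.141, 0.001, 2.845]
ft_force: [0.2, 0.6, -0.0]
opening: 0.637
grip_force: 0.0
```

Emit:
carry_out(
  series=[
    [0,0,0,0],
    [0,0,0,0],
    [0,0,0,0],
    [0,0,0,0],
    [0,0,0,0],
  ],
)

```text
t: 4.0
eef_pos: [495.0, 2.1, 12.6]
tcp_rot: [3.142, -0.0, 2.845]
ft_force: [-0.8, 0.9, 0.3]
opening: 0.216
grip_force: 0.0
```

Emit:
carry_out(
  series=[
    [0,0,0,0],
    [0,0,0,0],
    [0,0,0,0],
    [0,0,0,0],
    [0,0,0,0],
  ],
)

```text
t: 4.5
eef_pos: [495.0, 2.1, 12.6]
tcp_rot: [3.142, -0.0, 2.845]
ft_force: [-0.0, -0.1, -0.9]
opening: 0.146
grip_force: 30.0
```

Emit:
carry_out(
  series=[
    [0,0,0,0],
    [0,0,0,0],
    [0,0,0,0],
    [0,0,0,0],
    [0,0,0,0],
  ],
  fingers=0.3,
)

```text
t: 5.0
eef_pos: [495.0, 2.0, 12.7]
tcp_rot: [3.141, 0.0, 2.845]
ft_force: [0.3, -0.7, 1.0]
opening: 0.344
grip_force: 0.0
```

Emit:
carry_out(
  series=[
    [0,0,0.4,0],
    [0,0,0.4,0],
    [0,0,0.4,-0.7],
    [0,0,0,-1],
    [0,0,0,-1],
  ],
  fingers=-1,
)

```text
t: 5.5
eef_pos: [495.3, 2.0, 73.4]
tcp_rot: [3.141, 0.001, 2.558]
ft_force: [-0.2, 0.2, -0.3]
opening: 0.715
grip_force: 0.0
```

Emit:
carry_out(
  series=[
    [0,0,0,-1],
    [0,0,0,-1],
    [0,0,0,-1],
    [0,0,0,-1],
    [0,0,0,-1],
  ],
)

```text
t: 6.0
eef_pos: [495.0, 2.1, 72.7]
tcp_rot: [3.142, -0.0, 2.034]
ft_force: [-0.3, 0.3, 0.5]
opening: 0.998
grip_force: 0.0
```

Emit:
carry_out(
  series=[
    [0,0,0,-1],
    [0,0,0,-1],
    [0,0,0,-1],
    [0,0,0,-1],
    [0,0,0,-1],
  ],
)

```text
t: 6.5
eef_pos: [495.0, 2.1, 72.7]
tcp_rot: [3.142, 0.0, 1.51]
ft_force: [0.4, 0.6, -0.9]
opening: 1.001
grip_force: 0.0
```

Emit:
carry_out(
  series=[
    [0,0,0,-1],
    [0,0,0,-1],
    [0,0,0,-0.3],
    [0,0,0,0],
    [0,0,0,0],
  ],
)

```text
t: 7.0
eef_pos: [495.0, 2.0, 72.6]
tcp_rot: [-3.142, 0.0, 1.275]
ft_force: [-0.4, 1.4, 1.4]
opening: 1.002
grip_force: 0.0
```

Emit:
carry_out(
  series=[
    [0,0,-0.3,0],
    [0,0,-0.3,0],
    [0,0,-0.3,0],
    [0,0,-0.3,0],
    [0,0,0,0],
  ],
)

```text
t: 7.5
eef_pos: [494.3, 2.1, 11.3]
tcp_rot: [-3.139, 0.0, 1.275]
ft_force: [0.5, 0.3, 0.7]
opening: 1.0
grip_force: 0.0
```

Emit:
carry_out(
  series=[
    [0,0,0,0],
    [0,0,0,0],
    [0,0,0,0],
    [0,0,0,0],
    [0,0,0,0],
  ],
  fingers=1,
)

```text
t: 8.0
eef_pos: [495.2, 2.1, 13.0]
tcp_rot: [3.141, -0.0, 1.274]
ft_force: [0.7, 0.5, 0.5]
opening: 0.637
grip_force: 0.0
```

Emit:
carry_out(
  series=[
    [0,0,0,0],
    [0,0,0,0],
    [0,0,0,0],
    [0,0,0,0],
    [0,0,0,0],
  ],
)

```text
t: 8.5
eef_pos: [495.2, 2.0, 12.7]
tcp_rot: [3.141, -0.0, 1.274]
ft_force: [1.8, -0.1, -0.6]
opening: 0.381
grip_force: 30.0
```

```bash
python3 - <<'E'
from h import *
for i in range(4):
    s=env.state(); print(s["t"],np.array(s["eef_pos"]),np.array(s["tcp_rot"]),s["opening"],s["grip_force"])
    t=env.read_camera("top")
cv2.imwrite("pics/top1.png",t[:,:,::-1])
h=cv2.cvtColor(t,cv2.COLOR_RGB2HSV).astype(int);H,S,V=h[...,0],h[...,1],h[...,2]
n,l,st,c=cv2.connectedComponentsWithStats(((H>98)&(H<115)&(S>120)&(V>100)).astype(np.uint8))
for i in range(1,n):
    if st[i,4]>12 and 290<c[i][0]<360: print(st[i],c[i],onz("top",c[i],17))
E
```

```text
8.5 [495.21   2.01  12.7 ] [ 3.14 -0.    1.27] 0.38128180263004163 29.999919533729553
8.55 [495.2    2.02  12.7 ] [ 3.14 -0.    1.27] 0.37665052920904407 29.999919533729553
8.6 [495.18   2.02  12.67] [ 3.14 -0.    1.27] 0.37452283309622153 29.999942779541016
8.65 [495.19   2.03  12.69] [ 3.14 -0.    1.27] 0.3760572573964396 29.99991863965988
```

Emit:
carry_out(
  series=[
    [0,0,0,0],
    [0,0,0,0],
    [0,0,0.4,0],
    [0,0,0.6,0],
    [0,0,0.6,0],
  ],
  fingers=-1,
)

```text
t: 9.2
eef_pos: [494.5, 2.1, 93.3]
tcp_rot: [-3.14, 0.0, 1.274]
ft_force: [-0.3, 0.1, -0.8]
opening: 0.74
grip_force: 0.0
```

Emit:
carry_out(
  series=[
    [-0.04,0.63,0.6,-0.97],
    [-0.04,0.63,0.6,-0.97],
    [-0.04,0.63,0,-0.97],
    [-0.04,0.63,0,-0.97],
    [-0.04,0.63,0,-0.97],
  ],
)

```text
t: 9.7
eef_pos: [484.6, 160.8, 153.0]
tcp_rot: [3.141, -0.0, 0.762]
ft_force: [1.1, -0.9, 0.2]
opening: 0.995
grip_force: 0.0
```

Emit:
carry_out(
  series=[
    [-0.04,0.63,0,-0.97],
    [-0.04,0.63,0,-0.97],
    [-0.04,0.63,0,-0.97],
    [-0.04,0.63,0,-0.97],
    [-0.04,0.63,0,-0.97],
  ],
)

```text
t: 10.2
eef_pos: [474.5, 318.3, 152.5]
tcp_rot: [3.141, 0.001, 0.254]
ft_force: [0.3, -0.4, -0.4]
opening: 1.002
grip_force: 0.0
```

Emit:
carry_out(
  series=[
    [0,0.05,0,-0.06],
    [0,0,0,0],
    [0,0,0,0],
    [0,0,0,0],
    [0,0,0,0],
  ],
)

```text
t: 10.7
eef_pos: [475.2, 318.7, 152.7]
tcp_rot: [3.141, 0.0, 0.251]
ft_force: [-0.5, -0.4, 0.3]
opening: 1.0
grip_force: 0.0
```

Emit:
carry_out(
  series=[
    [-0.02,0.02,-0.5,0],
    [0,0,-0.5,0],
    [0,0,-0.5,0],
    [0,0,-0.26,0],
    [0,0,0,0],
  ],
)

```text
t: 11.2
eef_pos: [473.6, 319.9, 63.4]
tcp_rot: [3.141, 0.003, 0.251]
ft_force: [0.4, -0.2, 0.3]
opening: 0.997
grip_force: 0.0
```

Emit:
carry_out(
  series=[
    [0,0,0,0],
    [0,0,0,0],
    [0,0,0,0],
    [0,0,0,0],
    [0,0,0,0],
  ],
  fingers=1,
)

```text
t: 11.7
eef_pos: [474.1, 320.7, 65.1]
tcp_rot: [-3.142, -0.001, 0.252]
ft_force: [0.6, 0.5, 0.7]
opening: 0.635
grip_force: 0.0
```

Emit:
carry_out(
  series=[
    [0,0,0,0],
    [0,0,0,0],
    [0,0,0,0],
    [0,0,0,0],
    [0,0,0,0],
  ],
)

```text
t: 12.2
eef_pos: [474.2, 320.5, 65.0]
tcp_rot: [3.141, -0.0, 0.252]
ft_force: [0.5, -2.5, 6.2]
opening: 0.587
grip_force: 30.0
```

Emit:
carry_out(
  series=[
    [0,0,0.1,0],
    [0,0,0.2,0],
    [0,0,0.3,0],
    [0,0,0.5,0],
    [0,0,0.5,0],
  ],
)

```text
t: 12.7
eef_pos: [473.7, 320.5, 145.8]
tcp_rot: [3.141, 0.001, 0.252]
ft_force: [-0.2, 0.2, -2.6]
opening: 0.582
grip_force: 30.0
```

```bash
python3 - <<'E'
from h import *
t=env.read_camera("top")[:,:,::-1]; s=env.read_camera("side")[:,:,::-1]
st=env.state(); print(st["eef_pos"],st["tcp_rot"],st["ft_force"],st["opening"])
p=np.array(st["eef_pos"]); pt=proj("top",p).astype(int); ps=proj("side",p).astype(int); print(pt,ps)
f=lambda im,c,n:cv2.resize(im[c[1]-30:c[1]+30,c[0]-40:c[0]+40],None,fx=5,fy=5,interpolation=cv2.INTER_CUBIC)
cv2.imwrite("pics/grip.png",np.hstack([f(t,pt,0),f(s,ps,0)]))
E
```

```text
[475.1  321.28 147.91] [-3.14 -0.01  0.25] [ 0.22  0.   -2.21] 0.5847574918471371
[199 214] [293 139]
```

View pics/grip.png

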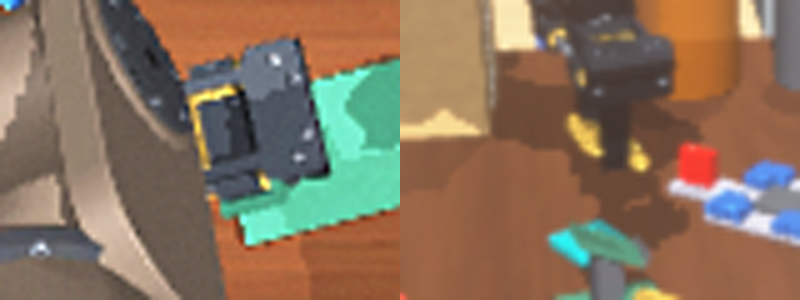

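Emit:
carry_out(
  series=[
    [0.1,-0.35,0,-0.3],
    [0.2,-0.6,0,-0.5],
    [0.25,-0.75,0,-0.55],
    [0.25,-0.75,0,-0.55],
    [0.25,-0.75,0,-0.55],
  ],
)

```text
t: 13.3
eef_pos: [526.4, 159.2, 143.8]
tcp_rot: [3.141, 0.001, -0.007]
ft_force: [0.0, 0.0, -1.7]
opening: 0.586
grip_force: 30.0
```

Emit:
carry_out(
  series=[
    [0.25,-0.75,0,-0.55],
    [0.25,-0.75,0,-0.55],
    [0.25,-0.75,0,-0.55],
    [0.25,-0.75,0,-0.55],
    [0.2,-0.5,0,-0.5],
  ],
)

```text
t: 13.8
eef_pos: [586.6, -16.8, 143.7]
tcp_rot: [3.141, 0.001, -0.291]
ft_force: [0.7, 0.1, -3.2]
opening: 0.587
grip_force: 30.0
```

Emit:
carry_out(
  series=[
    [0.01,-0.23,-0.3,-0.08],
    [0,0,-0.5,0],
    [0,0,-0.5,0],
    [0,0,-0.3,0],
    [0,0,0,0],
  ],
)

```text
t: 14.3
eef_pos: [585.5, -25.7, 61.9]
tcp_rot: [3.141, 0.005, -0.296]
ft_force: [0.4, 1.0, -1.5]
opening: 0.581
grip_force: 30.0
```

```bash
python3 - <<'E'
from h import *
for i in range(3):
    st=env.state(); print(st["t"],st["eef_pos"],st["tcp_rot"],st["ft_force"],st["opening"])
    im=env.read_camera("side")
E
```

```text
14.3 [585.49 -25.75  61.94] [ 3.14  0.   -0.3 ] [ 0.36  0.97 -1.5 ] 0.5809776652704135
14.35 [586.24 -25.81  63.35] [ 3.14  0.   -0.3 ] [-0.1  -0.13 -1.4 ] 0.5880156412127518
14.4 [586.87 -25.89  64.39] [ 3.14  0.   -0.3 ] [ 0.64  0.96 -0.66] 0.5873877342075611
```

Emit:
carry_out(
  series=[
    [0,0,-0.2,0],
    [0,0,-0.2,0],
    [0,0,-0.14,0],
    [0,0,0,0],
    [0,0,0,0],
  ],
)

```text
t: 14.95
eef_pos: [587.0, -25.9, 37.5]
tcp_rot: [3.141, 0.0, -0.296]
ft_force: [-0.4, 0.4, -1.8]
opening: 0.585
grip_force: 30.0
```

Emit:
carry_out(
  series=[
    [0,0,-0.06,0],
    [0,0,-0.06,0],
    [0,0,-0.06,0],
    [0,0,0,0],
    [0,0,0,0],
  ],
)

```text
t: 15.45
eef_pos: [587.0, -26.0, 28.6]
tcp_rot: [3.141, 0.0, -0.296]
ft_force: [-0.1, -0.9, -2.5]
opening: 0.583
grip_force: 30.0
```

Emit:
carry_out(
  series=[
    [0,0,-0.04,0],
    [0,0,-0.04,0],
    [0,0,0,0],
    [0,0,0,0],
    [0,0,0,0],
  ],
)

```text
t: 15.95
eef_pos: [587.0, -26.0, 24.7]
tcp_rot: [3.141, -0.0, -0.296]
ft_force: [-0.2, -0.5, -2.0]
opening: 0.584
grip_force: 30.0
```

Emit:
carry_out(
  series=[
    [0,0,-0.04,0],
    [0,0,0,0],
    [0,0,-0.04,0],
    [0,0,0,0],
    [0,0,0,0],
  ],
)

```text
t: 16.45
eef_pos: [587.0, -25.9, 20.6]
tcp_rot: [3.141, 0.0, -0.296]
ft_force: [-0.4, -1.2, -2.1]
opening: 0.585
grip_force: 30.0
```

Emit:
carry_out(
  series=[
    [0,0,-0.04,0],
    [0,0,0,0],
    [0,0,-0.04,0],
    [0,0,0,0],
    [0,0,0,0],
  ],
)

```text
t: 16.95
eef_pos: [586.7, -25.8, 17.6]
tcp_rot: [3.141, 0.0, -0.296]
ft_force: [-5.4, 1.0, 11.0]
opening: 0.587
grip_force: 30.0
```

Emit:
carry_out(
  series=[
    [0,0,-0.04,0],
    [0,0,0,0],
    [0,0,-0.04,0],
    [0,0,0,0],
    [0,0,0,0],
  ],
)

```text
t: 17.45
eef_pos: [586.4, -25.7, 13.6]
tcp_rot: [3.141, 0.001, -0.296]
ft_force: [-7.5, 1.7, 11.8]
opening: 0.588
grip_force: 30.0
```

Emit:
carry_out(
  series=[
    [0,0,-0.04,0],
    [0,0,0,0],
    [0,0,-0.02,0],
    [0,0,0,0],
    [0,0,0,0],
  ],
)

```text
t: 17.95
eef_pos: [586.4, -25.7, 10.5]
tcp_rot: [3.141, 0.001, -0.296]
ft_force: [-6.9, 1.1, 10.6]
opening: 0.588
grip_force: 30.0
```

```bash
python3 - <<'E'
from h import *
t=env.read_camera("top")[:,:,::-1]; s=env.read_camera("side")[:,:,::-1]
st=env.state(); print(st["eef_pos"],st["tcp_rot"],st["ft_force"],st["moment"],st["opening"])
f=lambda im,c:cv2.resize(im[c[1]-30:c[1]+30,c[0]-40:c[0]+40],None,fx=5,fy=5,interpolation=cv2.INTER_CUBIC)
cv2.imwrite("pics/seat.png",np.hstack([f(t,(322,183)),f(s,(331,210))]))
E
```

```text
[586.34 -25.73  10.49] [ 3.14  0.   -0.3 ] [-6.55  0.73 12.02] [0.16 1.15 0.01] 0.5858561600830513
```

View pics/seat.png

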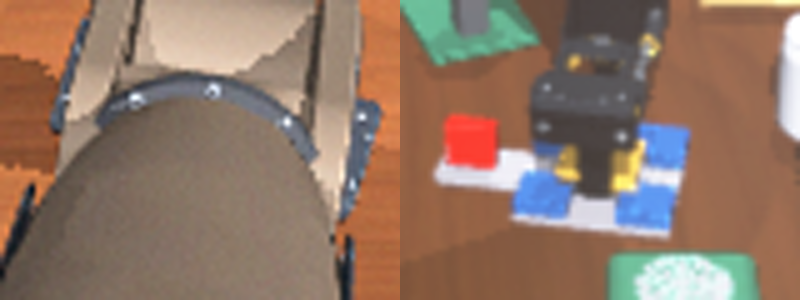

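Emit:
carry_out(
  series=[
    [0,0,-0.02,0],
    [0,0,0,0],
    [0,0,0,0],
    [0,0,0,0],
    [0,0,0,0],
  ],
)

```text
t: 18.55
eef_pos: [586.4, -25.7, 9.5]
tcp_rot: [3.141, 0.001, -0.296]
ft_force: [-6.5, 1.9, 11.6]
opening: 0.586
grip_force: 30.0
```

Emit:
carry_out(
  series=[
    [0,0,-0.02,0],
    [0,0,0,0],
    [0,0,0,0],
    [0,0,0,0],
    [0,0,0,0],
  ],
)

```text
t: 19.05
eef_pos: [586.3, -25.7, 8.5]
tcp_rot: [3.141, 0.001, -0.296]
ft_force: [-7.0, 1.6, 10.8]
opening: 0.587
grip_force: 30.0
```

Emit:
carry_out(
  series=[
    [0,0,-0.01,0],
    [0,0,0,0],
    [0,0,0,0],
    [0,0,0,0],
    [0,0,0,0],
  ],
)

```text
t: 19.55
eef_pos: [586.3, -25.7, 8.0]
tcp_rot: [3.141, 0.001, -0.296]
ft_force: [-7.9, 1.2, 11.4]
opening: 0.59
grip_force: 30.0
```

Emit:
carry_out(
  series=[
    [0,0,-0.01,0],
    [0,0,0,0],
    [0,0,0,0],
    [0,0,0,0],
    [0,0,0,0],
  ],
)

```text
t: 20.05
eef_pos: [586.4, -25.7, 7.5]
tcp_rot: [3.141, 0.001, -0.296]
ft_force: [-6.7, 1.7, 10.8]
opening: 0.589
grip_force: 30.0
```

Emit:
carry_out(
  series=[
    [0,0,0,0],
    [0,0,0,0],
    [0,0,0,0],
    [0,0,0,0],
    [0,0,0,0],
  ],
  fingers=-0.4,
)

```text
t: 20.55
eef_pos: [587.0, -25.9, 6.5]
tcp_rot: [3.141, 0.0, -0.296]
ft_force: [-0.1, -0.6, 0.5]
opening: 0.699
grip_force: 0.0
```

Emit:
carry_out(
  series=[
    [0,0,0.2,0],
    [0,0,0.6,0],
    [0,0,0.8,0],
    [-0.6,0.6,0.2,0],
    [-0.8,0.6,0,0],
  ],
)

```text
t: 21.05
eef_pos: [518.0, 34.1, 99.0]
tcp_rot: [-3.14, -0.005, -0.297]
ft_force: [0.4, 0.3, -0.8]
opening: 0.698
grip_force: 0.0
```

Emit:
carry_out(
  series=[
    [-0.6,0.8,0,0],
    [0,0.8,0,0],
    [0,0.8,0,0],
    [0,0.8,0,0],
    [0,0,0,0],
  ],
)

```text
t: 21.55
eef_pos: [486.9, 197.7, 97.5]
tcp_rot: [-3.141, -0.001, -0.292]
ft_force: [0.2, -0.3, -0.7]
opening: 0.696
grip_force: 0.0
```

```bash
python3 - <<'E'
from h import *
t=env.read_camera("top")[:,:,::-1]; s=env.read_camera("side")[:,:,::-1]
st=env.state(); print(st["t"],st["eef_pos"],st["tcp_rot"],st["ft_force"],st["opening"])
f=lambda im,c:cv2.resize(im[c[1]-30:c[1]+30,c[0]-40:c[0]+40],None,fx=5,fy=5,interpolation=cv2.INTER_CUBIC)
cv2.imwrite("pics/seat2.png",np.hstack([f(t,(322,188)),f(s,(331,210))]))
for nm,im,lo,hi in(("top",t,(295,150),(350,230)),("side",s,(300,195),(360,230))):
    h=cv2.cvtColor(im,cv2.COLOR_BGR2HSV).astype(int);H,S,V=h[...,0],h[...,1],h[...,2]
    for k,m in dict(b=(H>98)&(H<115)&(S>120)&(V>100),y=(H>20)&(H<31)&(S>120)&(V>120),r=((H<4)|(H>176))&(S>200)&(V>130)).items():
        n,l,q,c=cv2.connectedComponentsWithStats(m.astype(np.uint8))
        for i in range(1,n):
            if q[i,4]>12 and lo[0]<c[i][0]<hi[0] and lo[1]<c[i][1]<hi[1]: print(nm,k,q[i],c[i],onz(nm,c[i],dict(b=17,y=22,r=40)[k]))
E
```

```text
21.65 [486.79 194.63  97.1 ] [-3.14 -0.   -0.29] [ 0.04  0.56 -0.93] 0.6952540113200016
top b [310 160  13  13 107] [316.32 165.97] [632.78  -0.54  17.  ]
top b [333 166  13  15 110] [339.07 172.72] [611.61 -72.    17.  ]
top b [303 181  14  15 104] [309.22 188.6 ] [561.28  21.4   17.  ]
top b [325 190  13  13 106] [331.75 195.81] [538.83 -49.02  17.  ]
top r [313 205   6  11  25] [315.72 210.  ] [493.23   0.57  40.  ]
side b [318 203   7   8  38] [320.53 206.42] [554.01  16.64  17.  ]
side b [339 205   9   8  56] [343.39 208.54] [635.1   -6.44  17.  ]
side b [314 215  11   8  71] [318.76 218.83] [539.84 -58.13  17.  ]
side b [334 217  12   9  77] [339.83 220.97] [611.15 -78.95  17.  ]
side y [323 206  16  12 145] [330.48 211.8 ] [585.01 -28.02  22.  ]
side r [301 205   9   7  47] [304.89 208.32] [494.56 -21.41  40.  ]
```

View pics/seat2.png

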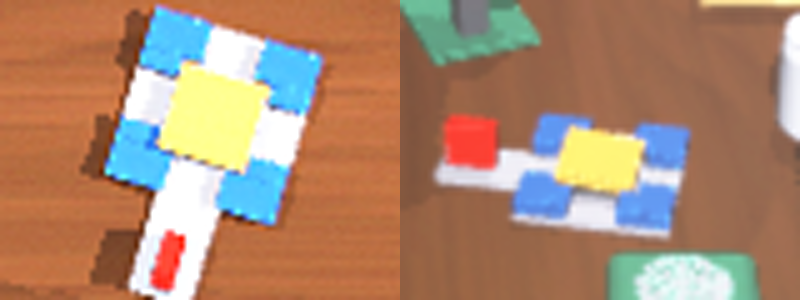

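```bash
cat > fit.py <<'E'
from h import *
def masks(n=4):
    out={}
    for c in("top","side"):
        ims=[env.read_camera(c)[:,:,::-1].astype(float) for _ in range(n)]
        out[c]=np.mean(ims,0).astype(np.uint8)
    return out
def fit(cx,cy,yaw):
    I=masks(2); c,s=np.cos(yaw),np.sin(yaw); R=np.array([[c,-s,0],[s,c,0],[0,0,1]])
    for nm in("top","side"):
        h=cv2.cvtColor(I[nm],cv2.COLOR_BGR2HSV).astype(int);H,S,V=h[...,0],h[...,1],h[...,2]
        Y=((H>20)&(H<31)&(S>100)&(V>110)); ctr=proj(nm,(cx,cy,22)); yy,xx=np.indices(Y.shape)
        Y&=(abs(xx-ctr[0])<22)&(abs(yy-ctr[1])<22)
        for tilt in np.radians([-10,-6,-3,0,3,6,10,15]):
            Ry=np.array([[np.cos(tilt),0,np.sin(tilt)],[0,1,0],[-np.sin(tilt),0,np.cos(tilt)]])
            b=np.array([[x,y,z] for x in(-28,28) for y in(-28,28) for z in(0,10)])@Ry.T
            b[:,2]+=28*abs(np.sin(tilt))+12
            best=(0,)
            for dx in np.arange(-2,2.1,.25):
                for dy in np.arange(-2,2.1,.25):
                    p=np.array([proj(nm,R@q+[cx,cy,0]) for q in b])+[dx,dy]
                    hull=cv2.convexHull(p.astype(np.float32))[:,0]
                    m=np.zeros((400,640),np.uint8);cv2.fillConvexPoly(m,np.round(hull*16).astype(np.int32),1,shift=4)
                    iou=(m.astype(bool)&Y).sum()/(m.astype(bool)|Y).sum()
                    if iou>best[0]: best=(iou,dx,dy)
            print(nm,"tilt",round(np.degrees(tilt)),best)
if __name__=="__main__":
    import sys; fit(*map(float,sys.argv[1:4]))
E
python3 fit.py 586.7 -26 -0.2966; python3 - <<'E'
from h import *
T=np.array([[316.32,165.97],[339.07,172.72],[309.22,188.6],[331.75,195.81]]);S=np.array([[343.39,208.54],[339.83,220.97],[320.53,206.42],[318.76,218.83]])
c,s=np.cos(-.2966),np.sin(-.2966)
for sx,sy,i in((1,1,0),(1,-1,1),(-1,1,2),(-1,-1,3)):
    x,y=38*sx,38*sy; X=(586.7+c*x-s*y,-26+s*x+c*y,16.5); print(T[i]-proj("top",X),S[i]-proj("side",X))
E
```

```text
top tilt -10 (np.float64(0.7799442896935933), np.float64(-1.5), np.float64(1.25))
top tilt -6 (np.float64(0.7865168539325843), np.float64(-1.5), np.float64(1.25))
top tilt -3 (np.float64(0.7865168539325843), np.float64(-0.5), np.float64(0.25))
top tilt 0 (np.float64(0.7887323943661971), np.float64(-0.5), np.float64(0.25))
top tilt 3 (np.float64(0.7843137254901961), np.float64(-0.5), np.float64(0.5))
top tilt 6 (np.float64(0.775623268698061), np.float64(-0.5), np.float64(0.0))
top tilt 10 (np.float64(0.7843137254901961), np.float64(-0.75), np.float64(0.75))
top tilt 15 (np.float64(0.7954545454545454), np.float64(-0.75), np.float64(1.0))
side tilt -10 (np.float64(0.7881773399014779), np.float64(-1.0), np.float64(0.0))
side tilt -6 (np.float64(0.7843137254901961), np.float64(-0.75), np.float64(-0.5))
side tilt -3 (np.float64(0.7655502392344498), np.float64(-1.25), np.float64(-0.25))
side tilt 0 (np.float64(0.7692307692307693), np.float64(-1.0), np.float64(-1.75))
side tilt 3 (np.float64(0.7655502392344498), np.float64(-1.25), np.float64(-1.0))
side tilt 6 (np.float64(0.7655502392344498), np.float64(-1.25), np.float64(-0.75))
side tilt 10 (np.float64(0.7582938388625592), np.float64(-1.25), np.float64(-0.5))
side tilt 15 (np.float64(0.7718446601941747), np.float64(-1.5), np.float64(0.25))
[-0.07  0.4 ] [0.5  0.77]
[-0.46  0.08] [0.01 0.85]
[0.01 0.05] [-1.87  0.76]
[-0.7   0.12] [0.36 1.04]
```

Emit:
carry_out(
  series=[
    [0.2,-0.5,0,0],
    [0.3,-0.7,0,0],
    [0.3,-0.8,0,0],
    [0.3,-0.8,0,0],
    [0.3,-0.8,0,0],
  ],
  fingers=1,
)

```text
t: 22.35
eef_pos: [557.3, 11.3, 96.8]
tcp_rot: [3.142, 0.0, -0.297]
ft_force: [-0.1, -0.1, 0.1]
opening: 0.332
grip_force: 0.0
```

Emit:
carry_out(
  series=[
    [0.25,-0.7,0,0],
    [0,0,-0.4,0],
    [0,0,-0.4,0],
    [0,0,-0.3,0],
    [0,0,0,0],
  ],
)

```text
t: 22.85
eef_pos: [568.4, -22.0, 40.1]
tcp_rot: [3.141, 0.003, -0.298]
ft_force: [1.2, 0.2, 0.2]
opening: 0.004
grip_force: 0.0
```

Emit:
carry_out(
  series=[
    [0,0,0,0],
    [0,0,0,0],
    [0,0,0,0],
    [0,0,0,0],
    [0,0,0,0],
  ],
)

```text
t: 23.35
eef_pos: [569.6, -20.9, 42.1]
tcp_rot: [3.142, -0.001, -0.296]
ft_force: [-0.2, -0.3, 0.4]
opening: 0.009
grip_force: 0.0
```

Descend in small steps, watching for contact.

Emit:
carry_out(
  series=[
    [0,0,-0.1,0],
    [0,0,-0.1,0],
    [0,0,-0.04,0],
    [0,0,0,0],
    [0,0,0,0],
  ],
)

```text
t: 23.85
eef_pos: [569.5, -21.0, 29.5]
tcp_rot: [3.141, 0.0, -0.296]
ft_force: [0.2, 0.2, -0.3]
opening: 0.011
grip_force: 0.0
```

Emit:
carry_out(
  series=[
    [0,0,-0.04,0],
    [0,0,0,0],
    [0,0,-0.04,0],
    [0,0,0,0],
    [0,0,0,0],
  ],
)

```text
t: 24.35
eef_pos: [569.8, -21.0, 27.2]
tcp_rot: [-3.142, -0.001, -0.296]
ft_force: [-4.2, -0.1, 19.8]
opening: 0.005
grip_force: 9.5
```

Emit:
carry_out(
  series=[
    [0,0,-0.04,0],
    [0,0,0,0],
    [0,0,0,0],
    [0,0,0,0],
    [0,0,0,0],
  ],
)

```text
t: 24.85
eef_pos: [569.9, -21.0, 26.6]
tcp_rot: [-3.141, -0.002, -0.296]
ft_force: [-8.7, 1.4, 36.4]
opening: 0.002
grip_force: 17.8
```

Emit:
carry_out(
  series=[
    [0,0,0.2,0],
    [0,0,0.3,0],
    [-0.3,0.09,0,0],
    [-0.28,0.09,0,0],
    [0,0,0,0],
  ],
)

```text
t: 25.35
eef_pos: [539.2, -11.5, 48.8]
tcp_rot: [3.141, 0.001, -0.296]
ft_force: [0.6, -0.2, 0.7]
opening: 0.005
grip_force: 0.0
```

Emit:
carry_out(
  series=[
    [0,0,-0.2,0],
    [0,0,-0.2,0],
    [0,0,-0.2,0],
    [0,0,0,0],
    [0,0,0,0],
  ],
)

```text
t: 25.85
eef_pos: [540.5, -12.0, 18.0]
tcp_rot: [3.141, 0.001, -0.296]
ft_force: [-0.7, -0.4, 0.0]
opening: 0.006
grip_force: 0.0
```

Emit:
carry_out(
  series=[
    [0,0,0,0],
    [0,0,0,0],
    [0,0,0,0],
    [0,0,0,0],
    [0,0,0,0],
  ],
)

```text
t: 26.35
eef_pos: [540.6, -11.9, 18.8]
tcp_rot: [3.142, -0.0, -0.296]
ft_force: [-0.4, 0.1, 0.5]
opening: 0.005
grip_force: 0.0
```

Emit:
carry_out(
  series=[
    [0,0,-0.08,0],
    [0.06,-0.02,0,0],
    [0.06,-0.02,0,0],
    [0,0,0,0],
    [0,0,0,0],
  ],
)

```text
t: 26.85
eef_pos: [546.6, -14.0, 14.6]
tcp_rot: [3.142, -0.0, -0.296]
ft_force: [0.3, -0.1, -0.0]
opening: 0.004
grip_force: 0.0
```

Emit:
carry_out(
  series=[
    [0.02,-0.006,0,0],
    [0,0,0,0],
    [0.02,-0.006,0,0],
    [0,0,0,0],
    [0,0,0,0],
  ],
)

```text
t: 27.35
eef_pos: [548.2, -14.4, 14.6]
tcp_rot: [3.141, 0.001, -0.296]
ft_force: [-2.4, 1.1, 1.0]
opening: 0.005
grip_force: 1.5
```

Emit:
carry_out(
  series=[
    [0.02,-0.006,0,0],
    [0,0,0,0],
    [0,0,0,0],
    [0,0,0,0],
    [0,0,0,0],
  ],
)

```text
t: 27.85
eef_pos: [549.7, -14.9, 14.7]
tcp_rot: [3.142, -0.0, -0.296]
ft_force: [-0.6, 0.4, 1.7]
opening: 0.004
grip_force: 0.6
```

Emit:
carry_out(
  series=[
    [0.01,-0.003,0,0],
    [0,0,0,0],
    [-0.1,0.03,0,0],
    [0,0,0.5,0],
    [0,0,0.1,0],
  ],
)

```text
t: 28.35
eef_pos: [545.8, -13.5, 46.2]
tcp_rot: [-3.141, -0.003, -0.296]
ft_force: [-0.4, 0.3, 0.2]
opening: 0.002
grip_force: 0.0
```

Emit:
carry_out(
  series=[
    [0.25,-0.08,0,0],
    [0.25,-0.08,0,0],
    [0,0,-0.2,0],
    [0,0,-0.06,0],
    [0,0,0,0],
  ],
)

```text
t: 28.85
eef_pos: [568.9, -21.2, 30.5]
tcp_rot: [3.141, 0.002, -0.296]
ft_force: [-0.1, -1.2, -0.0]
opening: 0.005
grip_force: 0.0
```

Emit:
carry_out(
  series=[
    [0,0,-0.06,0],
    [0,0,0,0],
    [0,0,0,0],
    [0,0,0,0],
    [0,0,0,0],
  ],
)

```text
t: 29.35
eef_pos: [570.1, -21.5, 28.8]
tcp_rot: [3.142, -0.0, -0.296]
ft_force: [-0.5, 0.1, -0.1]
opening: -0.0
grip_force: 0.0
```

Emit:
carry_out(
  series=[
    [0,0,-0.04,0],
    [0,0,0,0],
    [0,0,-0.04,0],
    [0,0,0,0],
    [0,0,0,0],
  ],
)

```text
t: 29.85
eef_pos: [570.0, -21.5, 24.6]
tcp_rot: [3.141, 0.0, -0.296]
ft_force: [-0.9, -0.1, 0.2]
opening: 0.004
grip_force: 0.0
```

Emit:
carry_out(
  series=[
    [0,0,-0.04,0],
    [0,0,0,0],
    [0,0,-0.02,0],
    [0,0,0,0],
    [0,0,0,0],
  ],
)

```text
t: 30.35
eef_pos: [570.0, -21.5, 22.3]
tcp_rot: [3.142, -0.0, -0.296]
ft_force: [-3.0, 0.5, 8.2]
opening: 0.007
grip_force: 4.2
```

Emit:
carry_out(
  series=[
    [0,0,0.4,0],
    [0,0,0.5,0],
    [-0.5,0.16,0,0],
    [-0.5,0.16,0,0],
    [-0.5,0.15,0,0],
  ],
  fingers=-0.3,
)

```text
t: 30.85
eef_pos: [494.1, 2.2, 66.8]
tcp_rot: [3.142, -0.0, -0.296]
ft_force: [1.1, -0.6, -0.6]
opening: 0.367
grip_force: 0.0
```

Emit:
carry_out(
  series=[
    [0,0,-0.1,0],
    [0,0,-0.3,0],
    [0,0,-0.3,0],
    [0,0,-0.3,0],
    [0,0,-0.1,0],
  ],
)

```text
t: 31.35
eef_pos: [495.2, 1.9, 10.4]
tcp_rot: [3.141, 0.001, -0.296]
ft_force: [-0.7, 0.1, 0.4]
opening: 0.649
grip_force: 0.0
```

Emit:
carry_out(
  series=[
    [0,0,0,0],
    [0,0,0,0],
    [0,0,0,0],
    [0,0,0,0],
    [0,0,0,0],
  ],
)

```text
t: 31.85
eef_pos: [495.2, 2.0, 12.1]
tcp_rot: [-3.142, -0.001, -0.296]
ft_force: [-1.0, -0.3, -0.3]
opening: 0.653
grip_force: 0.0
```

```bash
python3 - <<'E'
from h import *
t=env.read_camera("side")[:,:,::-1]
st=env.state(); print(st["t"],st["eef_pos"],st["tcp_rot"],st["ft_force"],st["opening"])
cv2.imwrite("pics/seat3.png",cv2.resize(t[180:240,291:371],None,fx=5,fy=5,interpolation=cv2.INTER_CUBIC))
E
```

```text
31.9 [495.13   2.01  11.97] [ 3.14 -0.   -0.3 ] [ 0.46  0.94 -0.74] 0.6493305178311479
```

View pics/seat3.png

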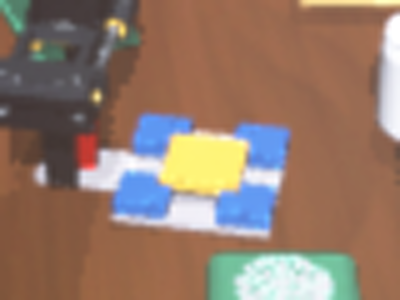

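Emit:
carry_out(
  series=[
    [0,0,0,0],
    [0,0,0,0],
    [0,0,0,0],
    [0,0,0,0],
    [0,0,0,0],
  ],
  fingers=1,
)

```text
t: 32.4
eef_pos: [495.0, 2.0, 11.6]
tcp_rot: [3.142, 0.0, -0.296]
ft_force: [-0.4, -0.5, -0.7]
opening: 0.287
grip_force: 0.0
```

Emit:
carry_out(
  series=[
    [0,0,0,0],
    [0,0,0,0],
    [0,0,0,0],
    [0,0,0,0],
    [0,0,0,0],
  ],
)

```text
t: 32.9
eef_pos: [495.0, 2.0, 11.6]
tcp_rot: [3.141, 0.0, -0.296]
ft_force: [-0.6, 0.1, -0.2]
opening: 0.152
grip_force: 30.0
```

Emit:
carry_out(
  series=[
    [-0.05,-0.05,0,0.05],
    [-0.1,-0.1,0,0.1],
    [-0.1,-0.15,0,0.1],
    [-0.1,-0.2,0,0.15],
    [-0.1,-0.2,0,0.15],
  ],
)

```text
t: 33.4
eef_pos: [472.4, -33.1, 11.6]
tcp_rot: [-3.142, -0.0, -0.236]
ft_force: [3.1, 5.1, -1.8]
opening: 0.147
grip_force: 30.0
```

Emit:
carry_out(
  series=[
    [-0.04,-0.24,0,0.14],
    [-0.04,-0.27,0,0.14],
    [-0.03,-0.3,0,0.14],
    [-0.03,-0.3,0,0.14],
    [-0.03,-0.3,0,0.14],
  ],
)

```text
t: 33.9
eef_pos: [463.2, -103.4, 11.6]
tcp_rot: [-3.141, 0.001, -0.163]
ft_force: [1.3, 8.4, 0.8]
opening: 0.15
grip_force: 30.3
```

Emit:
carry_out(
  series=[
    [-0.03,-0.3,0,0.14],
    [-0.03,-0.3,0,0.14],
    [0,-0.22,0,0.1],
    [0,-0.12,0,0.03],
    [0,-0.05,0,0],
  ],
)

```text
t: 34.4
eef_pos: [459.9, -152.6, 11.6]
tcp_rot: [-3.141, 0.002, -0.121]
ft_force: [1.4, 10.1, 3.5]
opening: 0.147
grip_force: 30.5
```

```bash
cat > chk.py <<'E'
from h import *
for _ in range(2): t=env.read_camera("top")[:,:,::-1]
st=env.state(); print(st["t"],st["eef_pos"],st["tcp_rot"],st["ft_force"],st["opening"])
h=cv2.cvtColor(t,cv2.COLOR_BGR2HSV).astype(int);H,S,V=h[...,0],h[...,1],h[...,2]
def comps(m,name,z,lo):
    n,l,q,c=cv2.connectedComponentsWithStats(m.astype(np.uint8))
    for i in range(1,n):
        if q[i,4]>lo and 320<c[i][0]<440 and 150<c[i][1]<240: print(name,q[i],c[i],onz("top",c[i],z)[:2])
comps((H>98)&(H<115)&(S>120)&(V>100),"blue",17,40)
comps((H>20)&(H<31)&(S>120)&(V>120),"yellow",22,60)
import sys; cv2.imwrite(sys.argv[1],cv2.resize(t[140:240,330:450],None,fx=5,fy=5,interpolation=cv2.INTER_CUBIC))
E
python3 chk.py pics/a1.png
```

```text
34.5 [ 460.07 -152.68   11.65] [-3.14  0.   -0.12] [-2.78  4.48  2.37] 0.14553659678593825
blue [351 172  13  13 118] [356.68 177.89] [ 595.41 -127.16]
blue [375 175  12  13 106] [381.18 180.06] [ 588.78 -203.93]
blue [349 195  10  12  69] [352.9  200.22] [ 525.2  -115.01]
yellow [ 384  171   35   39 1108] [401.4  190.07] [ 556.91 -265.81]
```

View pics/a1.png

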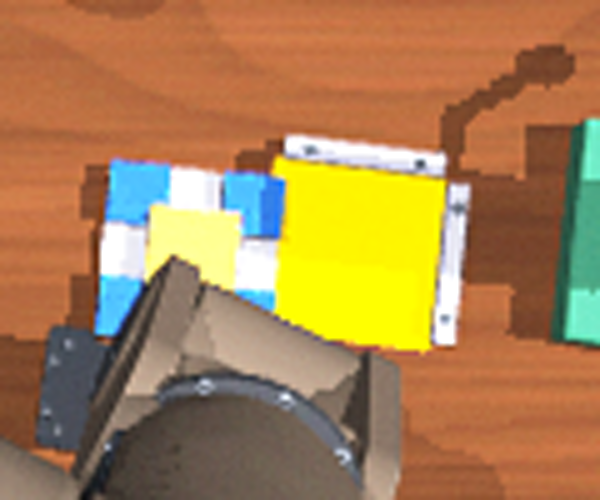

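Emit:
carry_out(
  series=[
    [-0.01,-0.1,0,0],
    [-0.01,-0.2,0,0],
    [-0.02,-0.25,0,0],
    [-0.02,-0.25,0,0],
    [-0.02,-0.25,0,0],
  ],
)

```text
t: 35.0
eef_pos: [456.1, -204.7, 11.6]
tcp_rot: [-3.14, 0.002, -0.12]
ft_force: [0.5, 9.5, 4.5]
opening: 0.152
grip_force: 30.6
```

Emit:
carry_out(
  series=[
    [-0.02,-0.25,0,0],
    [-0.01,-0.25,0,0],
    [0,-0.2,0,0],
    [0,-0.1,0,0],
    [0,0,0,0],
  ],
)

```text
t: 35.5
eef_pos: [454.6, -245.1, 11.6]
tcp_rot: [-3.141, 0.002, -0.121]
ft_force: [-0.9, 4.1, 2.8]
opening: 0.149
grip_force: 30.4
```

```bash
python3 chk.py pics/a2.png
```

```text
35.6 [ 454.65 -245.04   11.65] [-3.14  0.   -0.12] [-2.49  3.14  4.65] 0.14572233773357526
blue [381 174  13  13 118] [386.38 179.63] [ 590.18 -220.25]
blue [404 177  13  12 123] [410.11 181.89] [ 583.23 -294.56]
yellow [385 171  34  29 140] [406.51 179.33] [ 590.65 -282.27]
yellow [389 183  19  13 149] [397.85 187.87] [ 563.78 -254.87]
```

Emit:
carry_out(
  series=[
    [0.04,-0.005,0,0],
    [0.04,-0.005,0,0],
    [0.04,-0.005,0,0],
    [0,0,0,0],
    [0,0,0,0],
  ],
)

```text
t: 36.1
eef_pos: [459.5, -245.1, 11.6]
tcp_rot: [-3.14, 0.004, -0.122]
ft_force: [-9.5, 5.0, 8.5]
opening: 0.149
grip_force: 30.0
```

Emit:
carry_out(
  series=[
    [0.03,-0.004,0,0],
    [0,0,0,0],
    [0.03,-0.004,0,0],
    [0,0,0,0],
    [0,0,0,0],
  ],
)

```text
t: 36.6
eef_pos: [462.3, -245.6, 11.6]
tcp_rot: [-3.14, 0.004, -0.122]
ft_force: [-11.5, 3.6, 9.7]
opening: 0.147
grip_force: 30.0
```

Emit:
carry_out(
  series=[
    [0.02,-0.003,0,0],
    [0,0,0,0],
    [0.02,-0.003,0,0],
    [0,0,0,0],
    [0,0,0,0],
  ],
)

```text
t: 37.1
eef_pos: [464.2, -245.9, 11.6]
tcp_rot: [-3.14, 0.005, -0.122]
ft_force: [-12.4, 3.0, 9.7]
opening: 0.145
grip_force: 30.0
```

Emit:
carry_out(
  series=[
    [0.02,-0.003,0,0],
    [0,0,0,0],
    [0.02,-0.003,0,0],
    [0,0,0,0],
    [0,0,0,0],
  ],
)

```text
t: 37.6
eef_pos: [465.0, -246.0, 11.6]
tcp_rot: [-3.139, 0.007, -0.122]
ft_force: [-19.4, 2.1, 13.4]
opening: 0.146
grip_force: 30.0
```

Emit:
carry_out(
  series=[
    [0.02,-0.003,0,0],
    [0,0,0,0],
    [0,0,0,0],
    [0,0,0,0],
    [0,0,0,0],
  ],
)

```text
t: 38.1
eef_pos: [465.3, -246.0, 11.5]
tcp_rot: [-3.138, 0.009, -0.122]
ft_force: [-23.4, 0.9, 14.5]
opening: 0.148
grip_force: 30.0
```

```bash
python3 chk.py pics/a3.png
```

```text
38.2 [ 465.29 -245.98   11.53] [-3.14  0.01 -0.12] [-23.19   0.84  15.51] 0.14575705355343427
blue [382 171  13  12 127] [387.37 176.22] [ 600.95 -223.48]
blue [405 174  13  13 122] [411.32 179.17] [ 591.83 -298.49]
yellow [390 180  19  13 168] [397.65 185.49] [ 571.23 -254.35]
```

Emit:
carry_out(
  series=[
    [-0.02,-0.04,0,0],
    [-0.005,-0.04,0,0],
    [-0.005,-0.04,0,0],
    [0,0,0,0],
    [0,0,0,0],
  ],
)

```text
t: 38.7
eef_pos: [463.9, -249.1, 11.5]
tcp_rot: [-3.135, 0.01, -0.121]
ft_force: [-14.3, 24.1, 19.4]
opening: 0.147
grip_force: 30.4
```

Emit:
carry_out(
  series=[
    [-0.003,-0.02,0,0],
    [0,0,0,0],
    [-0.003,-0.02,0,0],
    [0,0,0,0],
    [0,0,0,0],
  ],
)

```text
t: 39.2
eef_pos: [463.2, -250.4, 11.5]
tcp_rot: [-3.134, 0.011, -0.12]
ft_force: [-14.3, 27.3, 21.7]
opening: 0.149
grip_force: 30.6
```

```bash
python3 chk.py pics/a4.png
```

```text
39.3 [ 463.24 -250.37   11.51] [-3.13  0.01 -0.12] [-13.77  28.08  20.73] 0.14974053238167928
blue [382 172  13  12 130] [387.63 177.04] [ 598.37 -224.26]
blue [405 174  13  13 119] [411.51 179.1 ] [ 592.06 -299.1 ]
yellow [390 181  19  13 177] [398.56 186.23] [ 568.91 -257.16]
```

Emit:
carry_out(
  series=[
    [-0.06,0.008,0,0],
    [-0.04,0.005,0,0],
    [0,0,0,0],
    [0,0,0,0],
    [0,0,0,0],
  ],
)

```text
t: 39.8
eef_pos: [461.9, -253.6, 11.5]
tcp_rot: [-3.14, 0.002, -0.122]
ft_force: [-0.9, 8.2, 3.5]
opening: 0.145
grip_force: 30.0
```

Emit:
carry_out(
  series=[
    [0,0,0,0],
    [0,0,0,0],
    [0,0,0,0],
    [0,0,0,0],
    [0,0,0,0],
  ],
  fingers=0.4,
)

```text
t: 40.3
eef_pos: [462.7, -254.9, 11.7]
tcp_rot: [3.141, -0.0, -0.122]
ft_force: [0.3, 0.2, -0.2]
opening: 0.303
grip_force: 0.0
```

Emit:
carry_out(
  series=[
    [0,0,0,0],
    [0,0,0,0],
    [0,0,0,0],
    [0,0,0,0],
    [0,0,0,0],
  ],
  fingers=1,
)

```text
t: 40.8
eef_pos: [462.5, -254.1, 11.6]
tcp_rot: [-3.141, 0.001, -0.121]
ft_force: [0.5, 5.2, 2.2]
opening: 0.143
grip_force: 30.0
```

```bash
python3 chk.py pics/a5.png
```

```text
40.9 [ 462.46 -254.12   11.64] [-3.14  0.   -0.12] [0.79 5.53 1.39] 0.1432168558114079
blue [384 172  13  13 129] [389.55 177.39] [ 597.28 -230.27]
blue [407 174  13  14 125] [413.39 179.94] [ 589.44 -304.95]
yellow [392 181  19  16 178] [400.45 186.77] [ 567.24 -263.01]
```

View pics/a5.png

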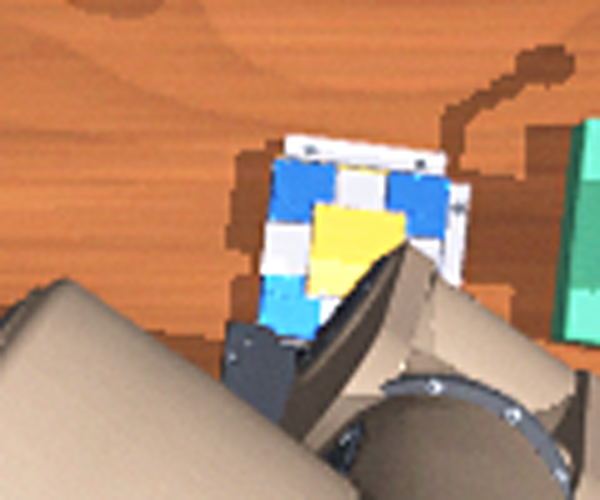

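Emit:
carry_out(
  series=[
    [-0.003,-0.03,0,0],
    [0,0,0,0],
    [-0.003,-0.03,0,0],
    [0,0,0,0],
    [0,0,0,0],
  ],
)

```text
t: 41.4
eef_pos: [461.4, -255.0, 11.6]
tcp_rot: [-3.138, 0.004, -0.121]
ft_force: [2.3, 20.2, 8.4]
opening: 0.146
grip_force: 30.3
```

Emit:
carry_out(
  series=[
    [-0.003,-0.03,0,0],
    [0,0,0,0],
    [0,0,0,0],
    [0,0,0,0],
    [0,0,0,0],
  ],
)

```text
t: 41.9
eef_pos: [460.7, -255.5, 11.6]
tcp_rot: [-3.137, 0.005, -0.12]
ft_force: [1.5, 25.9, 11.3]
opening: 0.152
grip_force: 30.6
```

```bash
python3 chk.py pics/a6.png
```

```text
42.0 [ 460.72 -255.53   11.6 ] [-3.14  0.01 -0.12] [ 1.21 26.35 11.26] 0.1521050958052776
blue [383 173  13  12 126] [388.64 178.38] [ 594.14 -227.39]
blue [406 174  13  14 127] [413.02 180.01] [ 589.21 -303.79]
yellow [392 182  18  11 169] [400.24 186.93] [ 566.72 -262.36]
```

Emit:
carry_out(
  series=[
    [0.008,0.06,0,-0.1],
    [0.04,-0.005,0,0],
    [0.04,-0.005,0,0],
    [0,0,0,0],
    [0,0,0,0],
  ],
)

```text
t: 42.5
eef_pos: [463.2, -254.2, 11.6]
tcp_rot: [-3.138, 0.008, -0.131]
ft_force: [-15.3, 10.2, 14.8]
opening: 0.147
grip_force: 30.0
```

Emit:
carry_out(
  series=[
    [0.02,-0.003,0,0],
    [0,0,0,0],
    [0.02,-0.003,0,0],
    [0,0,0,0],
    [0,0,0,0],
  ],
)

```text
t: 43.0
eef_pos: [464.4, -254.1, 11.5]
tcp_rot: [-3.137, 0.01, -0.131]
ft_force: [-20.0, 11.1, 18.5]
opening: 0.148
grip_force: 30.1
```

```bash
python3 chk.py pics/a7.png
```

```text
43.1 [ 464.36 -254.1    11.51] [-3.14  0.01 -0.13] [-19.13  11.6   17.89] 0.14868689890824813
blue [384 171  13  13 130] [389.65 176.85] [ 598.97 -230.59]
blue [407 174  13  13 126] [413.63 179.6 ] [ 590.52 -305.7 ]
yellow [392 181  19  13 173] [400.24 186.16] [ 569.16 -262.38]
```

Emit:
carry_out(
  series=[
    [0.03,-0.004,0,0],
    [0,0,0,0],
    [0.03,-0.004,0,0],
    [0,0,0,0],
    [0,0,0,0],
  ],
)

```text
t: 43.6
eef_pos: [466.3, -254.1, 11.3]
tcp_rot: [-3.136, 0.012, -0.131]
ft_force: [-24.5, 10.8, 18.5]
opening: 0.146
grip_force: 30.1
```

Emit:
carry_out(
  series=[
    [-0.003,-0.03,0,0],
    [0,0,0,0],
    [0,0,0,0],
    [0,0,0,0],
    [0,0,0,0],
  ],
)

```text
t: 44.1
eef_pos: [466.3, -254.2, 11.3]
tcp_rot: [-3.134, 0.013, -0.131]
ft_force: [-19.5, 22.9, 20.0]
opening: 0.145
grip_force: 30.1
```

```bash
python3 chk.py pics/a8.png
```

```text
44.2 [ 466.25 -254.19   11.3 ] [-3.13  0.01 -0.13] [-19.94  22.13  21.17] 0.15170783065530613
blue [384 171  13  13 129] [389.74 176.69] [ 599.49 -230.88]
blue [407 174  13  13 121] [413.76 179.4 ] [ 591.12 -306.13]
yellow [392 180  19  13 172] [399.96 185.97] [ 569.75 -261.52]
```

Emit:
carry_out(
  series=[
    [0,0,0,0],
    [0,0,0,0],
    [0,0,0,0],
    [0,0,0,0],
    [0,0,0,0],
  ],
  fingers=0.2,
)

```text
t: 44.7
eef_pos: [471.7, -259.2, 11.7]
tcp_rot: [3.141, -0.0, -0.133]
ft_force: [-0.5, -0.2, -0.4]
opening: 0.396
grip_force: 0.0
```

Emit:
carry_out(
  series=[
    [0,0,0.3,0],
    [0,0,0.7,0],
    [0,0,0.7,0],
    [0,0.3,0.5,0],
    [0,0.8,0,0],
  ],
)

```text
t: 45.2
eef_pos: [473.1, -206.1, 124.7]
tcp_rot: [3.139, -0.006, -0.135]
ft_force: [1.5, 0.6, -0.5]
opening: 0.401
grip_force: 0.0
```

Emit:
carry_out(
  series=[
    [0,0.8,0,0],
    [0,0.8,0,0],
    [0,0.8,0,0],
    [0,0.8,0,0],
    [0,0.6,0,0],
  ],
)

```text
t: 45.7
eef_pos: [471.3, -12.0, 121.8]
tcp_rot: [3.142, -0.0, -0.132]
ft_force: [0.4, 0.1, -0.6]
opening: 0.403
grip_force: 0.0
```

```bash
python3 chk.py pics/a9.png
```

```text
45.8 [471.25 -11.27 121.78] [-3.14  0.   -0.13] [ 0.11 -0.71 -0.65] 0.40028702819466466
blue [384 171  13  13 128] [389.7  176.67] [ 599.54 -230.78]
blue [407 174  13  13 122] [413.74 179.45] [ 590.97 -306.06]
yellow [392 180  19  14 204] [401.16 186.65] [ 567.61 -265.24]
```

View pics/a9.png

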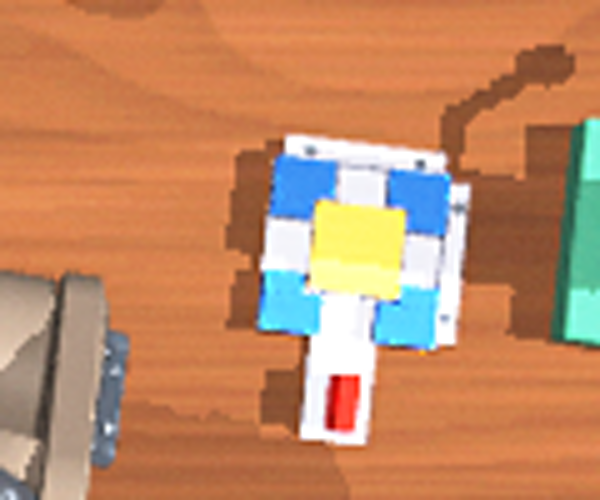

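```bash
python3 - <<'E'
from h import *
t=env.read_camera("top")[:,:,::-1]
h=cv2.cvtColor(t,cv2.COLOR_BGR2HSV).astype(int);H,S,V=h[...,0],h[...,1],h[...,2]
P=[]
for nm,m,z,lo in(("b",(H>92)&(H<116)&(S>110)&(V>100),17,60),("y",(H>20)&(H<31)&(S>90)&(V>110),22,60),("red",((H<4)|(H>176))&(S>200)&(V>130),42,15)):
    n,l,q,c=cv2.connectedComponentsWithStats(m.astype(np.uint8))
    for i in range(1,n):
        if q[i,4]>lo and 370<c[i][0]<425 and 165<c[i][1]<235:
            w=onz("top",c[i],z)[:2]; print(nm,q[i],w)
            if nm=="b": P.append(w)
P=np.array(P); print("die",P.mean(0)+[.4,-.6])
if len(P)==4:
    v=P[0]+P[1]-P[2]-P[3] ; o=np.argsort(P[:,0]); far,near=P[o[2:]],P[o[:2]]; v=far.mean(0)-near.mean(0); print("yaw",np.degrees(np.arctan2(v[1],v[0])))
    d=P.mean(0)+[.4,-.6]-[559,-266]; a=np.radians(-7.04); print("bed frame",d@[np.cos(a),np.sin(a)],d@[-np.sin(a),np.cos(a)])
E
```

```text
b [384 171  13  13 132] [ 599.27 -230.83]
b [407 174  13  13 128] [ 590.7  -306.26]
b [382 194  12  13 123] [ 524.86 -222.15]
b [405 197  13  13 122] [ 515.61 -296.33]
y [392 180  19  14 212] [ 567.91 -265.25]
red [396 215   6  11  23] [ 466.47 -247.62]
die [ 558.01 -264.49]
yaw -7.098419810982521
bed frame -1.1680064498121796 1.3749247976135779
```

```bash
python3 -c "
from cell import env
print(env.job_done())"
```

```text
the job is handed in; nothing more can be done
None
```

I've handed the job in: the square blank is seated in the die, which sits against both rails with its handle towards the robot and the gripper clear. The blank first caught on the near corner blocks; I pushed it down into the cavity, and a light touch found its top at about 22 mm, the seated height. After the slide I checked only with the top camera: the die was about 1.4 mm or less from its place along each rail and square to about 0.1°. No verdict came back.

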